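Ease the bearing cover off the lathe headstock with a wedge

TASK

The aluminium bearing cover is stuck on the green headstock housing. Take the steel wedge from its wooden rest and work it gently down into the two pry notches, the slots near the ends of the seam (feel for just where each one is), changing from one end to the other so that neither end ever gets more than 5 mm ahead, until the wedge has gone down to its shoulder at both ends and the cover stands off evenly. Move the cover with the wedge only, then stand the wedge back in its rest, and leave the other things on the bench alone.

Things in the scene. Friction and masses are not known exactly. Their poses are not given: they have to be found in the camera images.
- housing: Green cast bearing housing bolted to the bench, 70 (x) x 168 (y) x 120 mm high with a foot flange 12 mm high. Origin: centre of its underside, +x towards the cover, +y left, z up. Its upright seam face is the plane x = +35 mm. The fixed housing does not move.
- notch_left (a point): Nominal middle of the left (+y) pry notch, fixed to the housing, axes as its: at the top, 1.5 mm in front (+x) of the seam face, 59 mm left of the middle. Seam here: upright gap, 3 mm wide when shut, 105 mm deep; 2 mm x 45 degree chamfers make its mouth 7 mm. A steel strip fills the mouth flush but for the notch, a slot 24 mm long in y. It was set by hand: true middle up to 10 mm either way in y, to be felt for.
- notch_right (a point): The same at the right end, nominally 59 mm right (-y) of the middle; its strip is set apart from the left one.
- cover: Bare aluminium plate with a round boss, 22 mm thick, 168 mm wide, on the +x side of the housing, tops level. Origin: middle of the top edge of its seam face; axes as the housing's when it stands evenly. It moves in the horizontal plane only: a wedge in one notch pushes that end out in +x, stiffly (about 5 N), turning the cover about the other notch. It stays where it is left and does not spring back.
- seam_left (a joint): How far the left end is open, as an angle (rad): 0 is shut, the notch's width grows by 118 mm x this angle (0.05 = 5.9 mm wider); limit 0.1. Starts at 0 to 0.015.
- seam_right (a joint): The same for the right end.
- wedge_handle (a point): Centre of the wedge's handle, a wooden square bar 24 x 24 mm, 60 mm long; the wedge, about 160 g, stands upright in its rest at the start. Axes: z up along the handle (tip below), y along the blade's edge, +x the bevelled side. Grip it firmly: the blade is pushed aside as it works in. This point is 38 mm above the shoulder's underside and 88 mm above the tip.
- wedge_shoulder (a point): Centre of the underside of the steel shoulder plate (28 x 36 mm, 8 mm thick) between handle and blade. Same axes. The steel blade below it is 50 mm long, 18 mm wide (y), 11 mm thick here and 2 mm at the tip. With the back on the housing's face, it opens a notch to about 10.5 mm when this shoulder meets the top.
- wedge_tip (a point): Middle of the wedge's 2 mm thick tip edge, 88 mm below the handle's centre and 4.5 mm to -x of its axis. The blade's back (-x) is flat and upright, 5.5 mm behind the axis, and is to lie along the housing's face; its +x face is the bevel, towards the cover, 1.8 mm thinner for each 10 mm towards the tip.
- rest_top (a point): Centre of the top of the wedge's rest, a dark wooden block 90 x 90 x 65 mm fixed to the bench, its top 65 mm up. An upright hole right through it, 17 (x) x 29 (y) mm in its axes; the wedge hangs in it by its shoulder, the handle's centre 38 mm above this point.
- bearing: Ball bearing lying flat, 62 mm across, 16 mm high. Leave alone.
- bowl: Turned wooden bowl, 120 mm across, 50 mm high. Leave alone.
- spanner: Steel spanner lying on the bench, 170 mm long. Leave alone.
- polish: Aluminium can of polish, 60 mm across, 110 mm high. Leave alone.
- faceplate: Dark steel lathe faceplate lying flat, 110 mm across, 30 mm high hub. Leave alone.
- blank: Round wooden blank, 70 mm across, 60 mm high. Leave alone.
- mallet: Wooden mallet lying on the bench, 260 mm long. Leave alone.
There are look-alikes about, which are no part of the job. Leave any blue or red look-alike of the housing alone.

How it is judged:
By the outcome, as a careful person would: the job done as asked, in the order asked, and still so for the second after the job is handed in, with the robot touching nothing.
It also fails if it takes over 72 s, if anything falls off the work surface, if the arm or the gripper's body presses on something with over 40 N, if the wrist force passes 120 N, or if a joint passes its speed limit or range.

ROBOT

A 6-joint arm with a two-finger parallel gripper is mounted at the origin on the work surface. World frame = base frame: x ahead of the robot, y to its left, z up, the work surface at z = 0. Lengths are in m, angles in rad, forces in N, time in s.
With the tool pointing down it reaches from about 0.275 to 0.75 m from the base axis. Payload 10.2 kg.
Tool frame: the origin (TCP) lies midway between the tips of the shut fingers; the grasp point (between the pads) lies 19 mm behind it (grip_depth is the distance from the TCP to the grasp point, in m); z points along the fingers, y is the line along which they close (so a half turn about z gives the same grasp; the last joint's range is limited). The gripper opens to 85 mm and grips with 20 to 120 N. Pads are 22 mm wide; open, the fingers measure 114 mm over their backs; the gripper's body (76 mm by 85 mm) begins 54 mm behind the grasp point. The pads swing forward as they close: fully open they stand 13 mm farther back than shut.
Start: joints at [0.897, 0.313, 1.498, -0, 1.331, -0.223], TCP at [0.229, 0.473, 0.231] pointing down, gripper open.
Joint ranges: [-2.94, 2.94], [-0.97, 2.17], [0.19, 2.56], [-1.23, 4.37], [0.02, 3.11], [-2.88, 2.88]. Speed limits (rad/s): [2.39, 2.39, 3.01, 3.14, 3.14, 3.14].

INTERFACE

Orientations are given as a rotation vector (axis times angle).
In Python, from station import observe, capture, get_calibration, hand_in, grip_depth gives the robot as it stands.
- The arm moves only by the shell command python3 -m crank 'ROWS' [FORCE]. ROWS is JSON, a list of rows, each an object of numbers: "x", "y", "z": the shift along the tool's x, y, z in mm; "roll": the turn about the tool's z in degrees; "hand": the opening, from 0 (shut) to 1 (fully open). A call has 1 to 12 rows; each row shifts and turns the commanded pose from where the row before left it, along the tool's axes as they then stand; what a row does not reach is not made up. A row lasts 1/12 s, in which the tool goes at most 41.7 mm and 7.16 degrees, less where a joint would pass 70% of its speed; a pose out of reach is approached as far as the arm can. A call is refused whole if a number of a shift passes 41.7 or a number of a turn 7.16, either way. A call with a gripper value outside its range is refused whole. The fingers move at their own pace and stop on an object; FORCE is the grip in N (left out, the last holds). Time passes only in rows, so rows that do not move let the fingers close. It gives the time, the measured TCP pose, the force, the opening and the grip force at its end, in the units of the state.
- observe(): the state, without advancing time (a new reading comes with each control period).
- capture(name): name is "scene" or "top"; returns the picture (400x640x3 uint8, blue, green, red); there is no depth.
- get_calibration(name): a dict with "K" (3x3 intrinsics, pixels), "rvec" (rotation vector, rad) and "tvec" (3), from world to camera coordinates, as OpenCV has them. Camera axes: x right, y down, z forward; pixel columns grow to the right and rows downward; lengths in m; the calibration is good to about 2 mm. A picture is of the moment at which its call begins. get_calibration takes no time and is no camera call.
- hand_in(): hands the job in; it is judged then, once.
The state is a dict: "t": time; "joint_positions": joint angles; "qvel": joint speeds; "tau": joint torques, N m; "eef_pos": TCP position; "tool_rot": TCP orientation; "contact_force": force on the tool from outside, world axes, zero at the start; "moment": the same for the moment, N m; "gripper_width": finger opening in m; "grasp_force": force on a finger pad.
Only numpy, scipy, OpenCV 4.12 (cv2) and the standard library are available. Lean on these libraries where they do the work, as an engineer would, in place of code of your own. Each camera call takes 0.05 s, during which the arm holds its last target. There are 200 camera calls.

## Working session

There is one attempt and no reset: what is moved stays moved. The work goes in short steps, Python scripts to look and compute and a shell command to move; the robot and the scene stay as the last step left them, time stands still between calls to the robot, and variables do not carry over. Pictures are saved under pics/ and viewed, at most 10 in all, crops included, and the job is handed in when it is done.

```bash
ls; mkdir -p pics; python3 - <<'E'
from station import *
import cv2,numpy as np
for n in("scene","top"):
    cv2.imwrite(f"pics/{n}0.png",capture(n)); c=get_calibration(n); print(n,c)
print(observe(),grip_depth)
E
```

```text
pics
scene {'K': array([[382.23111148,   0.        , 316.54701386],
       [  0.        , 382.23111148, 197.85526285],
       [  0.        ,   0.        ,   1.        ]]), 'rvec': array([ 1.89762574,  1.20541933, -0.66320287]), 'tvec': array([-0.23555616, -0.17892482,  1.60484858])}
top {'K': array([[435.98285161,   0.        , 318.12829058],
       [  0.        , 435.98285161, 201.78319146],
       [  0.        ,   0.        ,   1.        ]]), 'rvec': array([ 2.19065675, -2.20085928,  0.08355335]), 'tvec': array([0.0077362 , 0.53855258, 1.68623615])}
{'t': 0.1, 'joint_positions': array([ 8.96630517e-01,  3.13382477e-01,  1.49831936e+00,  1.60611060e-05,
        1.33101780e+00, -2.23367548e-01]), 'qvel': array([ 0.00044192, -0.00018154, -0.00356679, -0.00047575, -0.0024144 ,
       -0.00099907]), 'tau': array([ 2.54574879e-03, -4.12902868e+01, -2.60141104e+01, -2.56738895e-04,
        3.04308967e-03, -6.01481429e-05]), 'eef_pos': array([0.22858664, 0.47238161, 0.23081394]), 'tool_rot': array([-7.02024898e-01, -3.06163400e+00,  1.58409588e-03]), 'contact_force': array([-0.1817515 ,  0.30507565, -0.00903232]), 'moment': array([ 0.02598989,  0.00202398, -0.00322667]), 'grasp_force': 0.0, 'gripper_width': 0.08550036249565017} 0.0187
```

View pics/scene0.png

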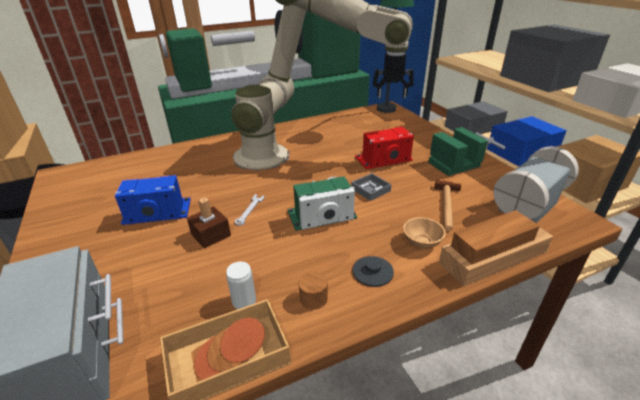

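View pics/top0.png

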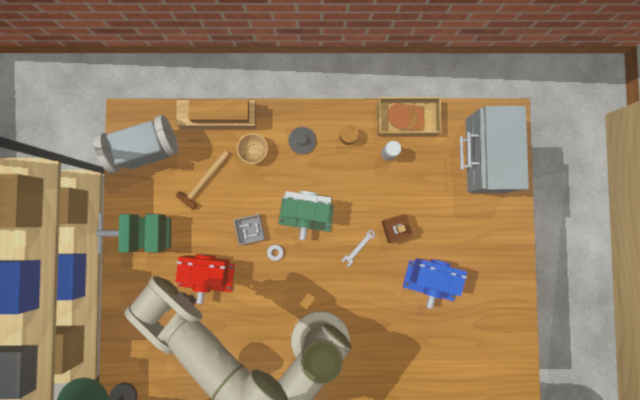

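The top picture shows three housing look-alikes: green with a bare cover at (306,212), red at (205,273) and blue at (435,278). There is also a green two-post block at (145,232) with no cover. The one meant is at (306,212), as it alone is green with an aluminium cover. The wedge in its dark rest is at (397,229). I'll confirm both in one enlarged crop.

```bash
cat > h.py <<'E'
import cv2,numpy as np
from station import *
def P(n):
    c=get_calibration(n);R=cv2.Rodrigues(np.array(c["rvec"]))[0];return np.array(c["K"]),R,np.array(c["tvec"]).ravel()
def proj(n,X):
    K,R,t=P(n);return cv2.projectPoints(np.atleast_2d(np.array(X,float)),cv2.Rodrigues(R)[0],t,K,None)[0][:,0]
def ray(n,uv,z):
    K,R,t=P(n);d=R.T@np.linalg.inv(K)@np.array([*uv,1.]);o=-R.T@t;return o+d*(z-o[2])/d[2]
def crop(img,x,y,w,h,s):
    return cv2.resize(img[y:y+h,x:x+w],None,fx=s,fy=s,interpolation=cv2.INTER_CUBIC)
E
python3 - <<'E'
from h import *
t=cv2.imread("pics/top0.png");s=cv2.imread("pics/scene0.png")
a=np.hstack([crop(t,270,180,80,60,5),crop(t,357,199,80,60,5)])
b=np.hstack([crop(s,284,170,80,60,5),crop(s,170,190,80,60,5)])
cv2.imwrite("pics/crop1.png",np.vstack([a,b]))
print(ray("top",(306,212),.12),ray("top",(397,229),.065))
E
```

```text
[0.49478255 0.05122267 0.12      ] [ 0.43093424 -0.29254387  0.065     ]
```

View pics/crop1.png

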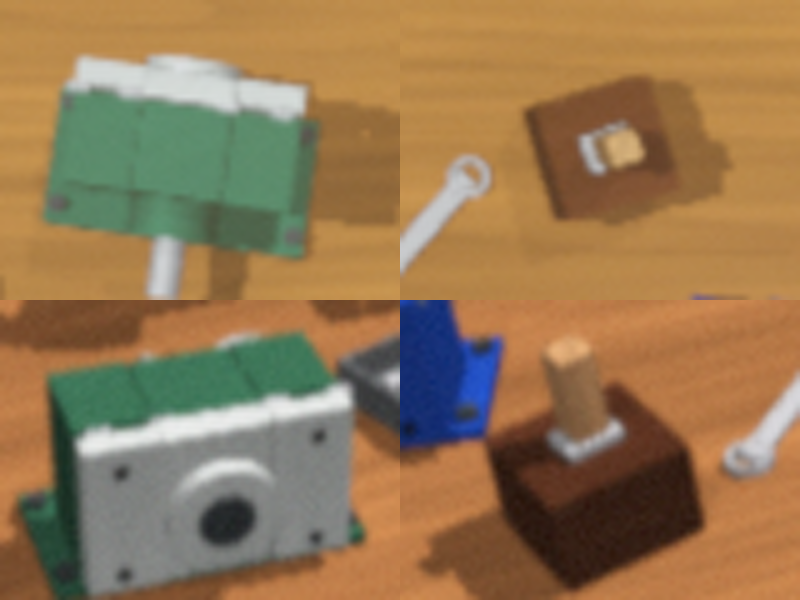

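The crop confirms the green housing with its aluminium cover, seam edge at about top px (283–331, 198–204), and the wedge standing in its dark rest at about (397,229). Next I'll fit the poses.

```bash
cat >> h.py <<'E'
def W(p,Q):
    c,s=np.cos(p[2]),np.sin(p[2]);Q=np.atleast_2d(np.array(Q,float))
    return np.c_[p[0]+c*Q[:,0]-s*Q[:,1],p[1]+s*Q[:,0]+c*Q[:,1],Q[:,2]]
def fit(obs,p0):
    from scipy.optimize import least_squares
    def r(p): return np.concatenate([(proj(n,W(p,[q]))[0]-uv) for n,q,uv in obs])
    s=least_squares(r,p0,loss="soft_l1");return s.x,r(s.x).reshape(-1,2).round(1)
E
cat > f.py <<'E'
from h import *
T=lambda x,y:(270+x/5-.4,180+y/5-.4); S=lambda x,y:(284+x/5-.4,170+(y-300)/5-.4)
h=.12;o=.061
ob=[("top",(o,.084,h),T(78,57)),("top",(o,-.084,h),T(307,86)),
("scene",(o,-.084,h),S(78,452)),("scene",(o,.084,h),S(351,388)),
("scene",(-.035,-.084,h),S(48,376)),("scene",(-.035,.084,h),S(305,332))]
p,r=fit(ob,[.49,.05,-.1]);print("housing",p,r.tolist())
T=lambda x,y:(357+(x-400)/5-.4,199+y/5-.4); S=lambda x,y:(170+(x-400)/5-.4,190+(y-300)/5-.4)
h=.065;a=.045
c=[(a,a,h),(a,-a,h),(-a,-a,h),(-a,a,h)]
ob=[("top",c[0],T(535,107)),("top",c[1],T(642,77)),("top",c[2],T(679,187)),("top",c[3],T(565,217)),
("scene",c[0],S(690,448)),("scene",c[1],S(572,510)),("scene",c[2],S(489,441)),("scene",c[3],S(618,384))]
q,r=fit(ob,[.43,-.29,.2]);print("rest",q,r.tolist())
im={"top":cv2.imread("pics/top0.png"),"scene":cv2.imread("pics/scene0.png")}
def draw(n,box,Ps,col,s=8):
    x,y,w,hh=box
    for g in Ps: pass
tiles=[]
for n,(x,y) in (("top",(372,204)),("scene",(184,186))):
  for k in(0,1):
    t=crop(im[n],x,y,50,55 if 0 else 50,8)
    pp=q+np.array([0,0,k*np.pi/2])
    for z,ax,ay,col in((.073,.014,.018,(255,0,255)),(.133,.012,.012,(0,255,0)),(.065,.045,.045,(255,255,0))):
        uv=proj(n,W(pp,[(ax,ay,z),(ax,-ay,z),(-ax,-ay,z),(-ax,ay,z)]))
        cv2.polylines(t,[(((uv-[x,y])+.5)*8).astype(int)],True,col,1)
    tiles.append(t[:300] if 0 else cv2.resize(t,(300,300)))
h1=np.hstack(tiles[:2]);h2=np.hstack(tiles[2:])
cv2.imwrite("pics/ov1.png",np.vstack([h1,h2]))
E
python3 f.py
```

```text
housing [ 0.49977247  0.05183667 -0.14959196] [[0.4, -0.1], [-0.1, 0.7], [1.0, 0.7], [0.8, 3.8], [-0.5, -0.9], [-0.7, -0.7]]
rest [ 0.43553618 -0.29503964  0.29232969] [[-0.8, -0.1], [0.3, -1.0], [0.1, -0.3], [0.3, 0.7], [1.1, -0.5], [-3.0, 0.1], [-0.5, -0.1], [0.7, -0.6]]
```

View pics/ov1.png

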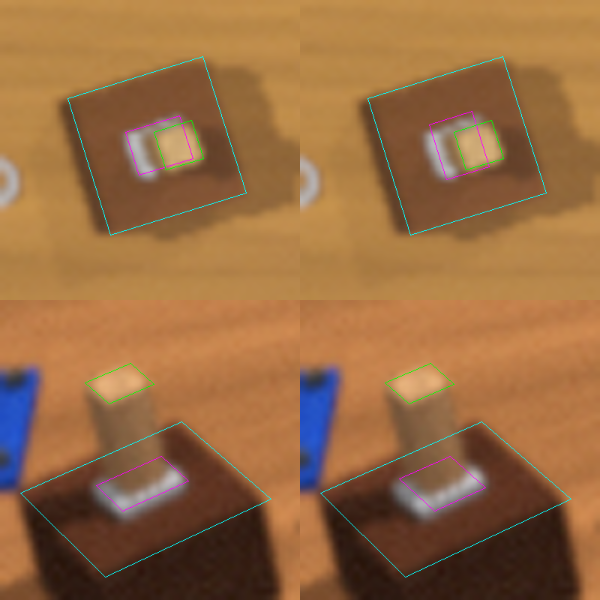

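The rest's yaw is about 0.29 rad, with the shoulder's long side along its y (left overlay fits). I'm moving over the wedge now, closing along its x.

```bash
python3 -m crank '[{"roll":6.8,"hand":1},{"roll":6.8},{"roll":6.8},{"roll":6.8},{"roll":6.8},{"roll":6.8},{"roll":6.7},{"x":-40,"y":-1.1},{"x":-40,"y":-1.1},{"x":-40,"y":-1.1},{"x":-40,"y":-1.1},{"x":-40,"y":-1.1}]' 60
python3 -m crank '[{"x":-40,"y":-1.1},{"x":-40,"y":-1.1},{"x":-40,"y":-1.1},{"x":-40,"y":-1.1},{"x":-40,"y":-1.1},{"x":-40,"y":-1.1},{"x":-40,"y":-1.1},{"x":-40,"y":-1.1},{"x":-40,"y":-1.1},{"x":-40,"y":-1.1},{"x":-40,"y":-1.1},{"x":-40,"y":-1.1}]'
```

```text
validation failed for argument at $[0]...
validation failed for argument at $[0]...
```

```bash
python3 -m crank '[{"x":0,"y":0,"z":0,"roll":6.8,"hand":1}]' 60; python3 -m crank --help | head -30
```

```text
t: 0.18
eef_pos: [0.2286, 0.4724, 0.2309]
tool_rot: [-0.882, -3.015, 0.001]
contact_force: [0.4, -1.0, 0.7]
gripper_width: 0.0856
grasp_force: 0.0invalid input: not JSON, or not a number
```

Every row needs all five keys, so I'll write them in full.

```bash
python3 -m crank '[{"x":0,"y":0,"z":0,"roll":6.8,"hand":1},{"x":0,"y":0,"z":0,"roll":6.8,"hand":1},{"x":0,"y":0,"z":0,"roll":6.8,"hand":1},{"x":0,"y":0,"z":0,"roll":6.8,"hand":1},{"x":0,"y":0,"z":0,"roll":6.8,"hand":1},{"x":0,"y":0,"z":0,"roll":6.7,"hand":1},{"x":-20,"y":-1,"z":0,"roll":0,"hand":1},{"x":-40,"y":-1,"z":0,"roll":0,"hand":1},{"x":-40,"y":-1,"z":0,"roll":0,"hand":1},{"x":-40,"y":-1,"z":0,"roll":0,"hand":1},{"x":-40,"y":-1,"z":0,"roll":0,"hand":1},{"x":-40,"y":-1,"z":0,"roll":0,"hand":1}]'
python3 -m crank '[{"x":-40,"y":-1,"z":0,"roll":0,"hand":1},{"x":-40,"y":-1,"z":0,"roll":0,"hand":1},{"x":-40,"y":-1,"z":0,"roll":0,"hand":1},{"x":-40,"y":-1,"z":0,"roll":0,"hand":1},{"x":-40,"y":-1,"z":0,"roll":0,"hand":1},{"x":-40,"y":-1,"z":0,"roll":0,"hand":1},{"x":-40,"y":-1,"z":0,"roll":0,"hand":1},{"x":-40,"y":-1,"z":0,"roll":0,"hand":1},{"x":-40,"y":-1,"z":0,"roll":0,"hand":1},{"x":-40,"y":-1,"z":0,"roll":0,"hand":1},{"x":-40,"y":-1,"z":0,"roll":0,"hand":1},{"x":-40,"y":-1,"z":0,"roll":0,"hand":1}]'
cat >> h.py <<'E'
def state():
    o=observe();R=cv2.Rodrigues(o["tool_rot"])[0];return o,R
def to(target,yang=None):
    """print the shift in tool axes (mm) and roll (deg) to bring the TCP to target, tool y at angle yang"""
    o,R=state();d=R.T@(np.array(target)-o["eef_pos"])*1000
    a=np.arctan2(R[1,1],R[0,1])
    print("t %.2f"%o["t"],"tcp",o["eef_pos"].round(4),"yang %.3f"%a,"shift",d.round(1),"roll",None if yang is None else round(-np.degrees((yang-a+np.pi)%(2*np.pi)-np.pi),2),"F",o["contact_force"].round(1),"w %.4f"%o["gripper_width"],"g",round(o["grasp_force"],1))
E
python3 -c "
from h import *;to([.4355,-.295,.084],.292)"
```

```text
t: 1.18
eef_pos: [0.2858, 0.2584, 0.231]
tool_rot: [-1.875, -2.521, 0.0]
contact_force: [1.3, -0.6, 0.4]
gripper_width: 0.0854
grasp_force: 0.0
t: 2.18
eef_pos: [0.4122, -0.2053, 0.231]
tool_rot: [-1.876, -2.519, -0.0]
contact_force: [0.1, -0.2, 0.1]
gripper_width: 0.0853
grasp_force: 0.0
t 2.18 tcp [ 0.4122 -0.2053  0.231 ] yang 0.290 shift [-92.7  -3.4 147. ] roll -0.09 F [ 0.1 -0.2  0.1] w 0.0853 g 0.0
```

```bash
python3 -m crank '[{"x":-35,"y":-1.4,"z":0,"roll":0,"hand":1},{"x":-35,"y":-1,"z":0,"roll":0,"hand":1},{"x":-22.7,"y":-1,"z":20,"roll":0,"hand":1},{"x":0,"y":0,"z":35,"roll":0,"hand":1},{"x":0,"y":0,"z":35,"roll":0,"hand":1},{"x":0,"y":0,"z":30,"roll":0,"hand":1},{"x":0,"y":0,"z":17,"roll":0,"hand":1},{"x":0,"y":0,"z":10,"roll":0,"hand":1},{"x":0,"y":0,"z":0,"roll":0,"hand":1}]'
python3 -c "
from h import *;to([.4355,-.295,.084],.292)
cv2.imwrite('pics/g1.png',crop(capture('scene'),150,150,110,100,5))"
```

```text
t: 2.93
eef_pos: [0.435, -0.2923, 0.0825]
tool_rot: [-1.874, -2.517, -0.001]
contact_force: [0.2, -0.7, 0.3]
gripper_width: 0.0854
grasp_force: 0.0
t 2.93 tcp [ 0.435  -0.2923  0.0825] yang 0.291 shift [-2.7 -0.3 -1.5] roll -0.06 F [ 0.2 -0.7  0.3] w 0.0854 g 0.0
```

View pics/g1.png

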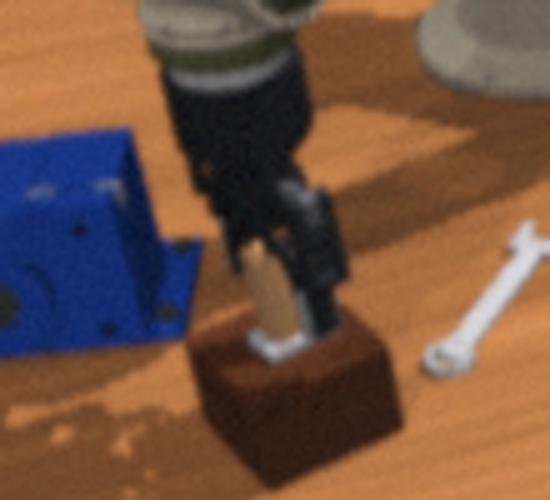

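The picture shows the handle between the open fingers (handle at crop (270,290), fingers at (235,250) and (330,280)). I'll nudge across, close and lift.

```bash
python3 -m crank '[{"x":-2,"y":0,"z":-1.5,"roll":0,"hand":1},{"x":0,"y":0,"z":0,"roll":0,"hand":0},{"x":0,"y":0,"z":0,"roll":0,"hand":0},{"x":0,"y":0,"z":0,"roll":0,"hand":0},{"x":0,"y":0,"z":0,"roll":0,"hand":0},{"x":0,"y":0,"z":0,"roll":0,"hand":0},{"x":0,"y":0,"z":0,"roll":0,"hand":0},{"x":0,"y":0,"z":0,"roll":0,"hand":0}]' 110
python3 -c "
from h import *;to([.4355,-.295,.084],.292)"
```

```text
t: 3.65
eef_pos: [0.4357, -0.2951, 0.0861]
tool_rot: [-1.875, -2.52, 0.002]
contact_force: [-4.9, 0.0, 4.6]
gripper_width: 0.0227
grasp_force: 106.7
t 3.65 tcp [ 0.4357 -0.2951  0.0861] yang 0.291 shift [ 0.1 -0.2  2.1] roll -0.04 F [-4.9  0.   4.6] w 0.0227 g 106.7
```

```bash
python3 -m crank '[{"x":0,"y":0,"z":-10,"roll":0,"hand":0},{"x":0,"y":0,"z":-20,"roll":0,"hand":0},{"x":0,"y":0,"z":-25,"roll":0,"hand":0},{"x":0,"y":0,"z":-30,"roll":0,"hand":0},{"x":0,"y":0,"z":-30,"roll":0,"hand":0},{"x":0,"y":0,"z":-30,"roll":0,"hand":0},{"x":0,"y":0,"z":-20,"roll":0,"hand":0},{"x":0,"y":0,"z":0,"roll":0,"hand":0}]'
python3 - <<'E'
from h import *
to([.4355,-.295,.25],-.15)
im=capture("scene");cv2.imwrite("pics/scene_lift.png",im)
o,R=state();tip=o["eef_pos"]-[0,0,.071];u,v=proj("scene",tip)[0];print(u,v)
x,y=int(u)-35,int(v)-35
t=crop(im,x,y,70,60,10)
K,Rc,tc=P("scene");print("cam",-Rc.T@tc)
yaw=.292
sh=o["eef_pos"]+[0,0,.017-.038]
for k,col in((0,(0,255,0)),(np.pi,(0,0,255))):
    c,s=np.cos(yaw+k),np.sin(yaw+k)
    for w in(-9,9):
        pr=[(-5.5,0),(-5.5,-50),(-3.5,-50),(5.5,0)]
        X=[sh+np.array([c*a-s*w,s*a+c*w,b])/1000 for a,b in pr]
        uv=proj("scene",X);cv2.polylines(t,[((uv-[x,y]+.5)*10).astype(int)],True,col,1)
cv2.imwrite("pics/lift.png",t)
E
```

```text
t: 4.32
eef_pos: [0.4373, -0.2957, 0.2557]
tool_rot: [1.871, 2.514, -0.002]
contact_force: [0.6, -0.6, -0.9]
gripper_width: 0.0228
grasp_force: 106.9
t 4.32 tcp [ 0.4373 -0.2957  0.2557] yang 0.291 shift [ 1.2 -1.6  5.7] roll 25.28 F [ 0.6 -0.6 -0.9] w 0.0228 g 106.9
200.27303749122797 185.2923683693955
cam [ 1.40311396 -0.36365623  0.74971004]
```

View pics/lift.png

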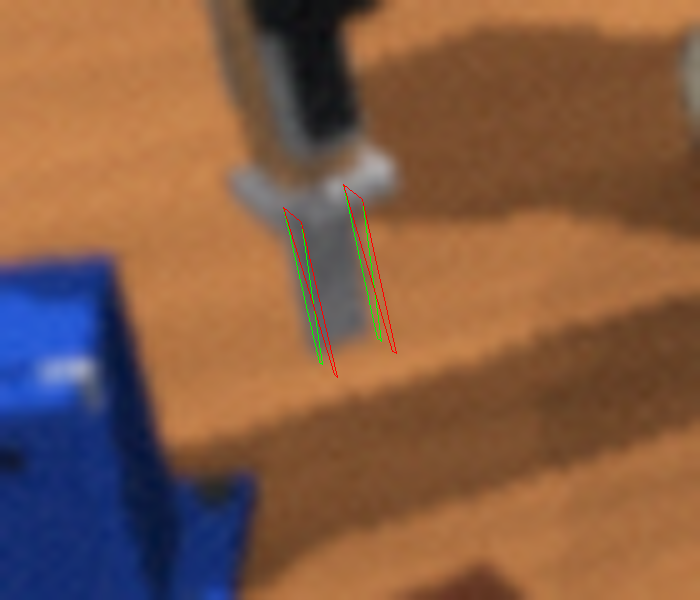

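I can't yet tell which side the bevel faces: the blade is seen nearly face-on, its tip at crop (308–372, 340). I'll turn the wedge edge-on to the camera to be sure.

```bash
python3 -m crank '[{"x":0,"y":0,"z":0,"roll":-7,"hand":0},{"x":0,"y":0,"z":0,"roll":-7,"hand":0},{"x":0,"y":0,"z":0,"roll":-7,"hand":0},{"x":0,"y":0,"z":0,"roll":-7,"hand":0},{"x":0,"y":0,"z":0,"roll":-7,"hand":0},{"x":0,"y":0,"z":0,"roll":-7,"hand":0},{"x":0,"y":0,"z":0,"roll":-7,"hand":0},{"x":0,"y":0,"z":0,"roll":-7,"hand":0},{"x":0,"y":0,"z":0,"roll":-7,"hand":0},{"x":0,"y":0,"z":0,"roll":0,"hand":0}]'
python3 - <<'E'
from h import *
o,R=state();yaw=np.arctan2(R[1,1],R[0,1]);print(yaw)
im=np.mean([capture("scene") for _ in range(4)],0).astype(np.uint8);cv2.imwrite("pics/scene_lift2.png",im)
tip=o["eef_pos"]-[0,0,.071];u,v=proj("scene",tip)[0]
x,y=int(u)-20,int(v)-30
t=crop(im,x,y,40,40,12);t0=t.copy()
sh=o["eef_pos"]+[0,0,.017-.038]
for k,col in((0,(0,255,0)),(np.pi,(0,0,255))):
    c,s=np.cos(yaw+k),np.sin(yaw+k)
    for w in(-9,9):
        pr=[(-5.5,0),(-5.5,-50),(-3.5,-50),(5.5,0)]
        X=[sh+np.array([c*a-s*w,s*a+c*w,b])/1000 for a,b in pr]
        uv=proj("scene",X);cv2.polylines(t,[((uv-[x,y]+.5)*12).astype(int)],True,col,1)
cv2.imwrite("pics/lift2.png",cv2.resize(np.hstack([t0,t]),(800,400)))
E
```

```text
t: 5.2
eef_pos: [0.4359, -0.2944, 0.2494]
tool_rot: [-0.276, -3.128, -0.003]
contact_force: [0.2, -0.1, -1.3]
gripper_width: 0.0228
grasp_force: 106.8
1.3949116599192257
```

View pics/lift2.png

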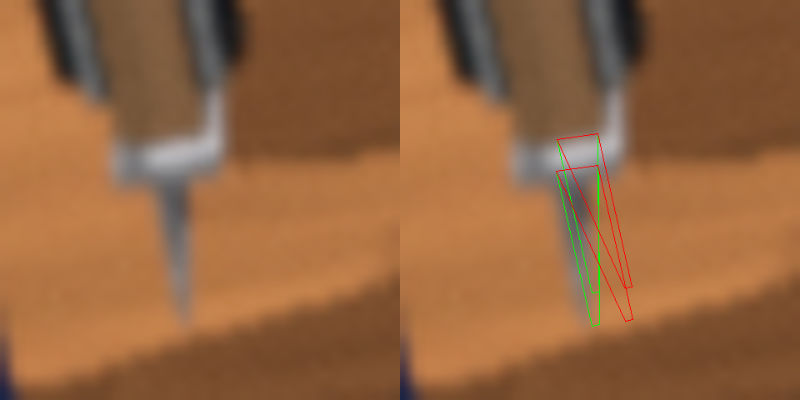

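The edge-on view shows the upright back on the left (crop 158→180) and the bevel on the right, towards tool +y. So the green hypothesis holds: wedge +x is tool +y. I'll check the blade's lean in the hand numerically.

```bash
python3 - <<'E'
from h import *
from scipy.optimize import least_squares
o,R=state();im=cv2.imread("pics/scene_lift2.png").astype(float)
S=4;big=cv2.resize(im,None,fx=S,fy=S,interpolation=cv2.INTER_CUBIC)
sh=o["eef_pos"]+[0,0,.017-.038]
tip=o["eef_pos"]-[0,0,.071];u,v=proj("scene",tip)[0];x0,y0,w,h=int(u)-16,int(v)-10-8,32,22
# saturation-based map: steel is grey (r-b small), bench/wood orange
sat=im[...,2]-im[...,0]
print(x0,y0)
for r in range(y0,y0+h): print(r,sat[r,x0+4:x0+24].astype(int))
yaw=np.arctan2(R[1,1],R[0,1])
c,s=np.cos(yaw),np.sin(yaw)
def pt(a,w,b):return sh+np.array([c*a-s*w,s*a+c*w,b])/1000
for b in(0,-25,-50):
    f=5.5+b*.18
    print(b,proj("scene",[pt(a,ww,b) for a in(-5.5,f) for ww in(-9,9)]).round(1).tolist())
E
```

```text
184 167
167 [111 103  95  75  62  58  59  62  65  65  63  56  27  13  40  69  75  75
  76  77]
168 [117 117 108  77  62  58  60  62  64  62  61  53  28  12  37  69  75  77
  77  76]
169 [119 117 105  69  52  52  53  52  50  44  38  29  16   8  35  68  75  77
  77  77]
170 [116 116  99  51  29  28  25  22  18  13  10   7   3   6  34  68  75  76
  77  76]
171 [117 115  94  38  10   6   5   2   1   0   0  -1  -1   8  45  75  79  81
  81  82]
172 [115 115  92  34   6   0  -1  -2  -2  -2  -2   2   5  22  68  93  91  97
  98  98]
173 [114 116  94  45  13   8   7   1  -2  -1   6  27  38  53  89 104 104 108
 110 108]
174 [115 114 104  69  48  44  41  21   5   0  18  64  81  90 102 109 109 110
 110 110]
175 [117 117 112 100  91  92  85  49  13   1  30  87 104 105 108 108 108 108
 109 109]
176 [119 120 118 116 114 113 105  67  19   1  29  88 105 107 108 109 109 109
 109 109]
177 [119 119 119 119 119 117 111  80  24   2  28  87 106 109 108 109 110 110
 109 109]
178 [119 118 118 118 118 118 113  90  31   4  26  87 110 111 111 112 112 111
 113 113]
179 [117 118 116 115 115 116 115  97  45   9  25
[... 326 characters left out ...]
13 112 110  86  32  31  87 110 113 112 112 112 114
 113 113]
184 [112 112 111 112 113 114 114 112  93  45  35  85 109 112 114 115 115 115
 117 118]
185 [109 111 111 111 112 112 113 112 100  59  42  89 114 118 119 119 120 120
 121 121]
186 [113 111 112 113 113 114 114 114 107  76  54  95 118 121 121 122 122 122
 120 119]
187 [113 114 116 115 117 118 117 118 116  94  67 102 118 120 120 118 117 115
 105 100]
188 [116 116 117 119 119 119 121 121 121 109  88 105 115 116 112 105  99  96
  87  83]
0 [[194.9, 172.4], [195.0, 169.2], [199.1, 171.8], [199.1, 168.7]]
-25 [[196.8, 180.2], [196.8, 177.0], [199.2, 179.9], [199.2, 176.7]]
-50 [[198.5, 187.9], [198.6, 184.6], [199.3, 187.8], [199.3, 184.5]]
```

```bash
python3 - <<'E'
from h import *
from scipy.ndimage import map_coordinates
im=np.mean([capture("top").astype(float) for _ in range(4)],0);np.save("top_avg.npy",im)
K,R,t=P("top");print("cam",-R.T@t)
im0=cv2.imread("pics/top0.png")
cv2.imwrite("pics/top_now.png",im.astype(np.uint8))
p=np.array([.4998,.0518,-.1496])
def samp(ch,Q):
    uv=proj("top",W(p,Q));return map_coordinates(ch,[uv[:,1],uv[:,0]],order=1)
green=im[...,1]-(im[...,0]+im[...,2])/2; sat=im[...,2]-im[...,0]
xs=np.arange(.015,.085,.0005)
def cross(v,lev,x):
    s=np.sign(v-lev);i=np.where(s[:-1]*s[1:]<0)[0];return [round(1000*(x[k]+(lev-v[k])/(v[k+1]-v[k])*(x[k+1]-x[k])),1) for k in i]
for y in np.arange(-.08,.081,.01):
    Q=np.c_[xs,np.full(len(xs),y),np.full(len(xs),.12)]
    g=samp(green,Q);s=samp(sat,Q);gl=(g[:20].mean())/2;sl=s[-10:].mean()/2
    print(round(y*1000),"green edge",cross(g,gl,xs),"wood edge",cross(s,sl,xs))
ys=np.arange(-.11,.1101,.0005)
for x in(.045,.05,.055,.01,.02):
    Q=np.c_[np.full(len(ys),x),ys,np.full(len(ys),.12)];s=samp(sat,Q)
    print("x",x,cross(s,45,ys))
E
```

```text
cam [0.43153883 0.02786875 1.7165339 ]
-80 green edge [np.float64(38.5)] wood edge [np.float64(64.2)]
-70 green edge [np.float64(36.0)] wood edge [np.float64(64.0)]
-60 green edge [np.float64(37.2)] wood edge [np.float64(64.0)]
-50 green edge [np.float64(38.6)] wood edge [np.float64(64.0)]
-40 green edge [np.float64(38.1)] wood edge [np.float64(64.2)]
-30 green edge [np.float64(35.1)] wood edge [np.float64(70.2)]
-20 green edge [np.float64(36.5)] wood edge [np.float64(72.3)]
-10 green edge [np.float64(37.6)] wood edge [np.float64(72.9)]
0 green edge [np.float64(37.3)] wood edge [np.float64(73.1)]
10 green edge [np.float64(36.9)] wood edge [np.float64(73.2)]
20 green edge [np.float64(37.5)] wood edge [np.float64(72.1)]
30 green edge [np.float64(36.7)] wood edge [np.float64(70.4)]
40 green edge [np.float64(35.4)] wood edge [np.float64(62.4)]
50 green edge [np.float64(35.4)] wood edge [np.float64(62.3)]
60 green edge [np.float64(38.1)] wood edge [np.float64(62.4)]
70 green edge [np.float64(37.5)] wood edge [np.float64(61.8)]
80 green edge [np.float64(34.7)] wood edge [np.float64(62.2)]
x 0.045 [np.float64(-84.8), np.float64(86.9)]
x 0.05 [np.float64(-84.8), np.float64(85.8)]
x 0.055 [np.float64(-84.6), np.float64(86.0)]
x 0.01 [np.float64(-98.0), np.float64(93.8)]
x 0.02 [np.float64(-97.1), np.float64(93.5)]
```

```bash
cat >> h.py <<'E'
H=np.array([.5022,.0521,-.136])
def notch(xl,yl,tipz,yaw=None):
    """TCP for the tip middle at housing-local xl,yl (mm), tip height tipz (mm)"""
    return W(H,[(xl/1000+.0045,yl/1000,(tipz+71)/1000)])[0]
def loc():
    o,R=state();c,s=np.cos(H[2]),np.sin(H[2]);d=o["eef_pos"]-[H[0],H[1],0]
    F=o["contact_force"];f=lambda v:(c*v[0]+s*v[1],-s*v[0]+c*v[1])
    x,y=f(d);fx,fy=f(F)
    print("t %.2f tip local x %.2f y %.2f z %.2f | F x %.1f y %.1f z %.1f | yaw err %.3f w %.4f g %.0f M %s"%(o["t"],x*1000-4.5,y*1000,o["eef_pos"][2]*1000-71,fx,fy,F[2],np.arctan2(R[1,1],R[0,1])-H[2],o["gripper_width"],o["grasp_force"],o["moment"].round(2)))
E
python3 -m crank '[{"x":0,"y":0,"z":0,"roll":7.1,"hand":0},{"x":0,"y":0,"z":0,"roll":7.1,"hand":0},{"x":0,"y":0,"z":0,"roll":7.1,"hand":0},{"x":0,"y":0,"z":0,"roll":7.1,"hand":0},{"x":0,"y":0,"z":0,"roll":7.1,"hand":0},{"x":0,"y":0,"z":0,"roll":7.1,"hand":0},{"x":0,"y":0,"z":0,"roll":7.1,"hand":0},{"x":0,"y":0,"z":0,"roll":7.1,"hand":0},{"x":0,"y":0,"z":0,"roll":7.1,"hand":0},{"x":0,"y":0,"z":0,"roll":7.1,"hand":0},{"x":0,"y":0,"z":0,"roll":7.1,"hand":0},{"x":0,"y":0,"z":0,"roll":7.1,"hand":0}]'
python3 -c "
from h import *;to(notch(36.5,59,160),H[2])"
```

```text
t: 6.6
eef_pos: [0.4362, -0.2949, 0.2508]
tool_rot: [-2.333, -2.104, -0.0]
contact_force: [-0.2, 0.2, -0.4]
gripper_width: 0.0232
grasp_force: 106.8
t 6.60 tcp [ 0.4362 -0.2949  0.2508] yang -0.103 shift [409.5  72.7  19.8] roll 1.87 F [-0.2  0.2 -0.4] w 0.0232 g 106.8
```

```bash
python3 -m crank '[{"x":0,"y":0,"z":0,"roll":2.3,"hand":0},{"x":20,"y":5,"z":0,"roll":0,"hand":0},{"x":38,"y":7.5,"z":0,"roll":0,"hand":0},{"x":40,"y":7.5,"z":0,"roll":0,"hand":0},{"x":40,"y":7.5,"z":0,"roll":0,"hand":0},{"x":40,"y":8,"z":0,"roll":0,"hand":0},{"x":40,"y":8,"z":0,"roll":0,"hand":0},{"x":40,"y":8,"z":0,"roll":0,"hand":0},{"x":40,"y":8,"z":0,"roll":0,"hand":0},{"x":40,"y":8,"z":0,"roll":0,"hand":0},{"x":40,"y":8,"z":0,"roll":0,"hand":0},{"x":28,"y":8,"z":5,"roll":0,"hand":0}]'
python3 -c "
from h import *;to(notch(36.5,59,124),H[2]);loc()"
```

```text
t: 7.6
eef_pos: [0.5748, 0.0993, 0.2466]
tool_rot: [2.366, 2.065, 0.003]
contact_force: [0.2, -0.3, -0.6]
gripper_width: 0.0231
grasp_force: 106.9
t 7.60 tcp [0.5748 0.0993 0.2466] yang -0.136 shift [  2.3 -24.6  51.6] roll 0.02 F [ 0.2 -0.3 -0.6] w 0.0231 g 106.9
t 7.60 tip local x 61.03 y 56.64 z 175.63 | F x 0.3 y -0.2 z -0.6 | yaw err 0.000 w 0.0231 g 107 M [ 0.02 -0.01  0.04]
```

```bash
python3 -m crank '[{"x":1.5,"y":-13,"z":15,"roll":0,"hand":0},{"x":1,"y":-11.6,"z":18,"roll":0,"hand":0},{"x":0,"y":0,"z":12,"roll":0,"hand":0},{"x":0,"y":0,"z":3,"roll":0,"hand":0},{"x":0,"y":0,"z":0,"roll":0,"hand":0}]'
python3 - <<'E'
from h import *
loc()
im=np.mean([capture("scene").astype(float) for _ in range(3)],0).astype(np.uint8)
cv2.imwrite("pics/appr.png",crop(im,285,150,80,60,10))
E
```

```text
t: 8.02
eef_pos: [0.5501, 0.1017, 0.1973]
tool_rot: [-2.368, -2.063, 0.001]
contact_force: [1.1, -0.2, -0.4]
gripper_width: 0.023
grasp_force: 107.3
t 8.02 tip local x 36.22 y 55.68 z 126.31 | F x 1.1 y -0.1 z -0.4 | yaw err -0.001 w 0.0230 g 107 M [-0.03  0.    0.01]
```

View pics/appr.png

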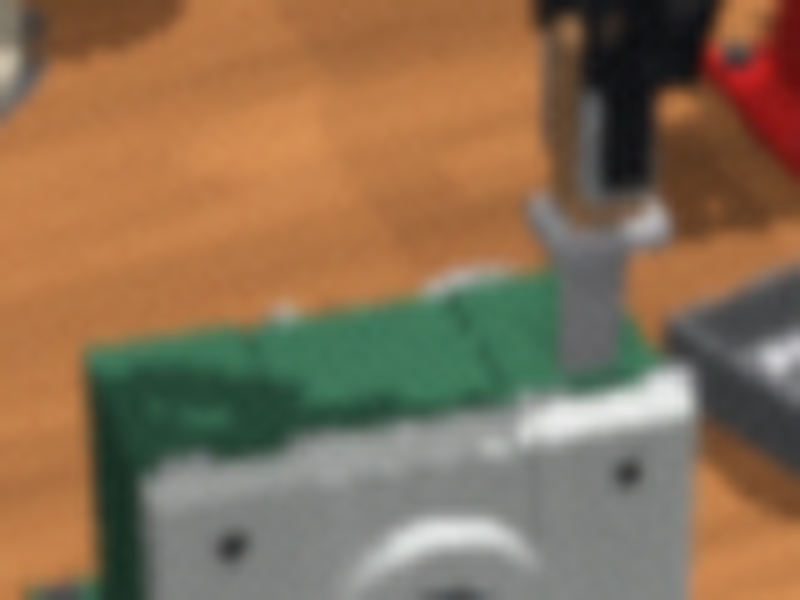

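The tip, at crop (590,372), hangs just over the green/white seam edge near the left end. Now I'll feel downwards.

```bash
python3 -m crank '[{"x":0,"y":0,"z":3,"roll":0,"hand":0},{"x":0,"y":0,"z":2,"roll":0,"hand":0},{"x":0,"y":0,"z":1,"roll":0,"hand":0},{"x":0,"y":0,"z":1,"roll":0,"hand":0},{"x":0,"y":0,"z":0,"roll":0,"hand":0}]'
python3 -c "
from h import *;loc()"
```

```text
t: 8.58
eef_pos: [0.5502, 0.1018, 0.1907]
tool_rot: [-2.368, -2.064, 0.0]
contact_force: [0.1, 0.4, -1.1]
gripper_width: 0.0232
grasp_force: 107.3
t 8.58 tip local x 36.34 y 55.73 z 119.66 | F x 0.1 y 0.4 z -1.1 | yaw err -0.001 w 0.0232 g 107 M [ 0.02  0.02 -0.02]
```

```bash
python3 -m crank '[{"x":0,"y":0,"z":1,"roll":0,"hand":0},{"x":0,"y":0,"z":1,"roll":0,"hand":0},{"x":0,"y":0,"z":0,"roll":0,"hand":0}]'
python3 -c "
from h import *;loc()"
```

```text
t: 8.83
eef_pos: [0.5505, 0.1018, 0.1897]
tool_rot: [2.367, 2.064, 0.002]
contact_force: [-0.6, -0.2, 5.7]
gripper_width: 0.023
grasp_force: 108.8
t 8.83 tip local x 36.59 y 55.79 z 118.74 | F x -0.6 y -0.3 z 5.7 | yaw err -0.001 w 0.0230 g 109 M [-0.03  0.43  0.  ]
```

Contact at about 119 mm with 5.7 N, so it's on the flat. I'll slide along the seam under light pressure.

```bash
for i in 1; do python3 -m crank '[{"x":1.3,"y":0,"z":0.2,"roll":0,"hand":0},{"x":1.3,"y":0,"z":0,"roll":0,"hand":0},{"x":1.4,"y":0,"z":0,"roll":0,"hand":0}]' >/dev/null; python3 -c "
from h import *;loc()"; done
python3 -m crank '[{"x":1.3,"y":0,"z":0,"roll":0,"hand":0},{"x":1.3,"y":0,"z":0,"roll":0,"hand":0},{"x":1.4,"y":0,"z":0,"roll":0,"hand":0}]' >/dev/null; python3 -c "
from h import *;loc()"
python3 -m crank '[{"x":1.3,"y":0,"z":0,"roll":0,"hand":0},{"x":1.3,"y":0,"z":0,"roll":0,"hand":0},{"x":1.4,"y":0,"z":0,"roll":0,"hand":0}]' >/dev/null; python3 -c "
from h import *;loc()"
```

```text
t 9.08 tip local x 36.64 y 59.63 z 117.95 | F x 0.8 y -1.6 z 0.1 | yaw err -0.001 w 0.0233 g 108 M [-0.35 -0.29 -0.03]
t 9.33 tip local x 36.74 y 63.73 z 117.74 | F x 2.2 y -2.0 z 0.0 | yaw err -0.001 w 0.0226 g 108 M [-0.53 -0.54 -0.01]
t 9.58 tip local x 36.67 y 66.67 z 117.73 | F x 1.4 y -3.7 z -0.8 | yaw err -0.001 w 0.0228 g 108 M [-0.93 -0.42  0.02]
```

It dropped in at y ≈ 59.6 and met the slot's +y end near 66.5. That puts the middle at about 63.5. I'll centre it and ease down.

```bash
python3 -m crank '[{"x":-2.5,"y":0.5,"z":0,"roll":0,"hand":0},{"x":-1.5,"y":0.5,"z":0,"roll":0,"hand":0},{"x":0,"y":0,"z":1,"roll":0,"hand":0},{"x":0,"y":0,"z":0,"roll":0,"hand":0}]' >/dev/null; python3 -c "
from h import *;loc()"
python3 -m crank '[{"x":0,"y":0,"z":1,"roll":0,"hand":0},{"x":0,"y":0,"z":1,"roll":0,"hand":0},{"x":0,"y":0,"z":0,"roll":0,"hand":0}]' >/dev/null; python3 -c "
from h import *;loc()"
```

```text
t 9.92 tip local x 36.98 y 63.86 z 116.09 | F x 1.1 y 0.1 z -1.7 | yaw err -0.001 w 0.0226 g 107 M [-0.07 -0.17 -0.05]
t 10.17 tip local x 37.06 y 63.85 z 114.19 | F x -0.5 y -0.3 z -1.2 | yaw err -0.001 w 0.0228 g 108 M [ 0.   -0.01 -0.03]
```

Free in the notch, 5 mm deep. Next I'll find the housing's face by leaning back towards it.

```bash
python3 -m crank '[{"x":0,"y":-0.7,"z":0,"roll":0,"hand":0},{"x":0,"y":-0.7,"z":0,"roll":0,"hand":0},{"x":0,"y":0,"z":0,"roll":0,"hand":0}]' >/dev/null; python3 -c "
from h import *;loc()"
python3 -m crank '[{"x":0,"y":-0.7,"z":0,"roll":0,"hand":0},{"x":0,"y":0,"z":0,"roll":0,"hand":0}]' >/dev/null; python3 -c "
from h import *;loc()"
```

```text
t 10.42 tip local x 36.53 y 63.73 z 114.80 | F x 4.3 y -0.2 z -4.9 | yaw err -0.001 w 0.0230 g 108 M [-0.11 -1.1  -0.07]
t 10.58 tip local x 36.30 y 63.69 z 114.84 | F x 6.4 y 0.0 z -4.7 | yaw err -0.001 w 0.0228 g 108 M [-0.19 -1.78  0.03]
```

```bash
python3 -m crank '[{"x":0,"y":0.7,"z":2,"roll":0,"hand":0},{"x":0,"y":0,"z":2,"roll":0,"hand":0},{"x":0,"y":0,"z":2,"roll":0,"hand":0},{"x":0,"y":0,"z":1.5,"roll":0,"hand":0},{"x":0,"y":0,"z":0,"roll":0,"hand":0}]' >/dev/null; python3 -c "
from h import *;loc()"
python3 -m crank '[{"x":0,"y":0,"z":2,"roll":0,"hand":0},{"x":0,"y":0,"z":2,"roll":0,"hand":0},{"x":0,"y":0,"z":2,"roll":0,"hand":0},{"x":0,"y":0,"z":1.5,"roll":0,"hand":0},{"x":0,"y":0,"z":0,"roll":0,"hand":0}]' >/dev/null; python3 -c "
from h import *;loc()"
```

```text
t 11.00 tip local x 36.53 y 63.77 z 107.72 | F x 4.8 y 0.2 z 3.3 | yaw err -0.001 w 0.0226 g 109 M [-0.19 -1.15 -0.05]
t 11.42 tip local x 36.53 y 63.80 z 100.22 | F x 4.6 y 0.5 z 3.3 | yaw err -0.001 w 0.0232 g 109 M [-0.09 -1.19 -0.07]
```

```bash
python3 -m crank '[{"x":0,"y":0,"z":2,"roll":0,"hand":0},{"x":0,"y":0,"z":2,"roll":0,"hand":0},{"x":0,"y":0,"z":1,"roll":0,"hand":0},{"x":0,"y":0,"z":0,"roll":0,"hand":0}]' >/dev/null; python3 -c "
from h import *;loc()"
python3 -m crank '[{"x":0,"y":0,"z":-8,"roll":0,"hand":0},{"x":0,"y":0.5,"z":-10,"roll":0,"hand":0},{"x":0,"y":0,"z":-12,"roll":0,"hand":0},{"x":0,"y":0,"z":-5,"roll":0,"hand":0},{"x":0,"y":0,"z":0,"roll":0,"hand":0}]' >/dev/null
python3 -c "
from h import *;loc()"
```

```text
t 11.75 tip local x 36.50 y 63.81 z 95.18 | F x 4.0 y -0.1 z 3.6 | yaw err -0.001 w 0.0228 g 109 M [-0.16 -1.12 -0.03]
t 12.17 tip local x 35.94 y 63.84 z 129.89 | F x 0.2 y -0.2 z -1.8 | yaw err -0.000 w 0.0230 g 109 M [-0.    0.03  0.06]
```

The left end is worked to about 24 mm depth. Over to the right notch.

```bash
python3 -m crank '[{"x":-20,"y":1.8,"z":0,"roll":0,"hand":0},{"x":-40,"y":0,"z":0,"roll":0,"hand":0},{"x":-40,"y":0,"z":0,"roll":0,"hand":0},{"x":-22.8,"y":0,"z":0,"roll":0,"hand":0},{"x":0,"y":0,"z":5,"roll":0,"hand":0},{"x":0,"y":0,"z":3,"roll":0,"hand":0},{"x":0,"y":0,"z":1,"roll":0,"hand":0},{"x":0,"y":0,"z":1,"roll":0,"hand":0},{"x":0,"y":0,"z":1,"roll":0,"hand":0},{"x":0,"y":0,"z":0,"roll":0,"hand":0}]' >/dev/null; python3 -c "
from h import *;loc()"
```

```text
t 13.00 tip local x 37.80 y -58.24 z 119.14 | F x -3.2 y -1.3 z 5.9 | yaw err 0.001 w 0.0229 g 110 M [-0.3   1.02 -0.01]
```

The sideways force (−3.2 N against 5.9 N up) looks like the cover-side chamfer. I'll shift back a little and probe again.

```bash
python3 -m crank '[{"x":0,"y":-0.8,"z":0,"roll":0,"hand":0},{"x":0,"y":-0.7,"z":0.5,"roll":0,"hand":0},{"x":0,"y":0,"z":0,"roll":0,"hand":0}]' >/dev/null; python3 -c "
from h import *;loc()"
```

```text
t 13.25 tip local x 37.20 y -58.29 z 119.18 | F x -0.8 y -3.0 z 6.7 | yaw err 0.001 w 0.0229 g 110 M [-0.44  0.25  0.02]
```

```bash
python3 -m crank '[{"x":-1.4,"y":0,"z":0,"roll":0,"hand":0},{"x":-1.4,"y":0,"z":0,"roll":0,"hand":0},{"x":-1.4,"y":0,"z":0,"roll":0,"hand":0}]' >/dev/null; python3 -c "
from h import *;loc()"
python3 -m crank '[{"x":-1.4,"y":0,"z":0,"roll":0,"hand":0},{"x":-1.4,"y":0,"z":0,"roll":0,"hand":0},{"x":-1.4,"y":0,"z":0,"roll":0,"hand":0}]' >/dev/null; python3 -c "
from h import *;loc()"
python3 -m crank '[{"x":-1.4,"y":0,"z":0,"roll":0,"hand":0},{"x":-1.4,"y":0,"z":0,"roll":0,"hand":0},{"x":0,"y":0,"z":0,"roll":0,"hand":0}]' >/dev/null; python3 -c "
from h import *;loc()"
```

```text
t 13.50 tip local x 37.24 y -61.24 z 119.28 | F x 0.7 y 5.2 z 7.3 | yaw err 0.001 w 0.0229 g 110 M [ 1.18 -0.07 -0.08]
t 13.75 tip local x 37.31 y -65.33 z 119.41 | F x -0.4 y 4.6 z 7.6 | yaw err 0.001 w 0.0229 g 110 M [ 1.2  -0.18 -0.06]
t 14.00 tip local x 37.34 y -68.29 z 119.44 | F x -0.1 y 4.7 z 8.3 | yaw err 0.001 w 0.0230 g 110 M [ 1.05 -0.1  -0.04]
```

No drop outward, so I'll try inward.

```bash
python3 -m crank '[{"x":2,"y":0,"z":-2,"roll":0,"hand":0},{"x":8,"y":0,"z":0,"roll":0,"hand":0},{"x":0,"y":0,"z":1.5,"roll":0,"hand":0},{"x":1.4,"y":0,"z":0.3,"roll":0,"hand":0},{"x":1.4,"y":0,"z":0,"roll":0,"hand":0},{"x":1.4,"y":0,"z":0,"roll":0,"hand":0}]' >/dev/null; python3 -c "
from h import *;loc()"
python3 -m crank '[{"x":1.4,"y":0,"z":0,"roll":0,"hand":0},{"x":1.4,"y":0,"z":0,"roll":0,"hand":0}]' >/dev/null; python3 -c "
from h import *;loc()"
python3 -m crank '[{"x":1.4,"y":0,"z":0,"roll":0,"hand":0},{"x":1.4,"y":0,"z":0,"roll":0,"hand":0}]' >/dev/null; python3 -c "
from h import *;loc()"
```

```text
t 14.50 tip local x 36.99 y -56.22 z 119.02 | F x -0.4 y -5.1 z 6.6 | yaw err 0.000 w 0.0227 g 110 M [-1.07  0.35  0.07]
t 14.67 tip local x 37.07 y -53.32 z 118.78 | F x 0.4 y -1.9 z 1.8 | yaw err 0.000 w 0.0230 g 110 M [-0.63  0.02 -0.02]
t 14.83 tip local x 36.31 y -49.83 z 117.68 | F x 0.1 y 0.5 z -2.2 | yaw err -0.000 w 0.0229 g 109 M [ 0.03 -0.03 -0.04]
```

It dropped in near y ≈ −53, so the middle is about −50. Easing down there.

```bash
python3 -m crank '[{"x":-0.3,"y":0.7,"z":0,"roll":0,"hand":0},{"x":0,"y":0,"z":1.5,"roll":0,"hand":0},{"x":0,"y":0,"z":1,"roll":0,"hand":0},{"x":0,"y":0,"z":0,"roll":0,"hand":0}]' >/dev/null; python3 -c "
from h import *;loc()"
```

```text
t 15.17 tip local x 37.18 y -50.72 z 115.31 | F x -0.4 y -0.1 z -1.9 | yaw err -0.001 w 0.0228 g 109 M [ 0.05 -0.    0.03]
```

```bash
python3 -m crank '[{"x":2,"y":0,"z":0,"roll":0,"hand":0},{"x":0,"y":-0.7,"z":0.5,"roll":0,"hand":0},{"x":0,"y":0,"z":0,"roll":0,"hand":0}]' >/dev/null; python3 -c "
from h import *;loc()"
python3 -m crank '[{"x":0,"y":-0.7,"z":0,"roll":0,"hand":0},{"x":0,"y":0,"z":0,"roll":0,"hand":0}]' >/dev/null; python3 -c "
from h import *;loc()"
```

```text
t 15.42 tip local x 36.54 y -48.63 z 115.23 | F x -0.5 y 0.9 z -0.7 | yaw err -0.000 w 0.0225 g 109 M [0.01 0.03 0.04]
t 15.58 tip local x 35.96 y -48.78 z 115.36 | F x -0.1 y 0.2 z -1.7 | yaw err -0.001 w 0.0230 g 109 M [-0.03 -0.04 -0.01]
```

```bash
python3 -m crank '[{"x":0,"y":-0.8,"z":0,"roll":0,"hand":0},{"x":0,"y":0,"z":0,"roll":0,"hand":0}]' >/dev/null; python3 -c "
from h import *;loc()"
python3 -m crank '[{"x":0,"y":-0.6,"z":0,"roll":0,"hand":0},{"x":0,"y":0,"z":0,"roll":0,"hand":0}]' >/dev/null; python3 -c "
from h import *;loc()"
```

```text
t 15.75 tip local x 35.64 y -48.82 z 115.48 | F x 3.7 y -0.3 z -3.0 | yaw err -0.001 w 0.0229 g 109 M [-0.08 -0.78 -0.01]
t 15.92 tip local x 35.39 y -48.82 z 115.49 | F x 6.0 y 0.3 z -4.2 | yaw err -0.001 w 0.0232 g 109 M [-0.17 -1.41  0.  ]
```

```bash
python3 -m crank '[{"x":0,"y":0.6,"z":0,"roll":0.5,"hand":0},{"x":0,"y":0,"z":2,"roll":0,"hand":0},{"x":0,"y":0,"z":2,"roll":0,"hand":0},{"x":0,"y":0,"z":2,"roll":0,"hand":0},{"x":0,"y":0,"z":2,"roll":0,"hand":0},{"x":0,"y":0,"z":2,"roll":0,"hand":0},{"x":0,"y":0,"z":0,"roll":0,"hand":0}]' >/dev/null; python3 -c "
from h import *;loc()"
python3 -m crank '[{"x":0,"y":0,"z":2,"roll":0,"hand":0},{"x":0,"y":0,"z":2,"roll":0,"hand":0},{"x":0,"y":0,"z":2,"roll":0,"hand":0},{"x":0,"y":0,"z":2,"roll":0,"hand":0},{"x":0,"y":0,"z":2,"roll":0,"hand":0},{"x":0,"y":0,"z":0,"roll":0,"hand":0}]' >/dev/null; python3 -c "
from h import *;loc()"
```

```text
t 16.50 tip local x 35.54 y -48.81 z 105.33 | F x 5.6 y 0.5 z 0.4 | yaw err -0.009 w 0.0231 g 109 M [-0.24 -1.37 -0.05]
t 17.00 tip local x 35.53 y -48.80 z 95.74 | F x 4.9 y -0.7 z 3.8 | yaw err -0.009 w 0.0229 g 110 M [-0.21 -1.15  0.02]
```

Now on to about 37 mm depth, then withdraw.

```bash
python3 -m crank '[{"x":0,"y":0,"z":2,"roll":0,"hand":0},{"x":0,"y":0,"z":2,"roll":0,"hand":0},{"x":0,"y":0,"z":2,"roll":0,"hand":0},{"x":0,"y":0,"z":2,"roll":0,"hand":0},{"x":0,"y":0,"z":2,"roll":0,"hand":0},{"x":0,"y":0,"z":2,"roll":0,"hand":0},{"x":0,"y":0,"z":1,"roll":0,"hand":0},{"x":0,"y":0,"z":0,"roll":0,"hand":0}]' >/dev/null; python3 -c "
from h import *;loc()"
python3 -m crank '[{"x":0,"y":0,"z":-8,"roll":0,"hand":0},{"x":0,"y":0.6,"z":-12,"roll":0,"hand":0},{"x":0,"y":0,"z":-12,"roll":0,"hand":0},{"x":0,"y":0,"z":-10,"roll":0,"hand":0},{"x":0,"y":0,"z":-5,"roll":0,"hand":0},{"x":0,"y":0,"z":0,"roll":0,"hand":0}]' >/dev/null
python3 -c "
from h import *;loc()"
```

```text
t 17.67 tip local x 35.55 y -48.81 z 82.83 | F x 3.5 y -0.8 z 5.5 | yaw err -0.009 w 0.0228 g 110 M [-0.16 -1.06  0.02]
t 18.17 tip local x 35.29 y -48.70 z 129.64 | F x 0.5 y -0.3 z -1.2 | yaw err -0.009 w 0.0228 g 109 M [-0.   -0.03 -0.04]
```

```bash
python3 -m crank '[{"x":20,"y":1.5,"z":0,"roll":0,"hand":0},{"x":40,"y":0,"z":0,"roll":0,"hand":0},{"x":36,"y":0,"z":0,"roll":0,"hand":0},{"x":16.3,"y":0,"z":0,"roll":0,"hand":0},{"x":0,"y":0,"z":3,"roll":0,"hand":0},{"x":0,"y":0,"z":4,"roll":0,"hand":0},{"x":0,"y":0,"z":4,"roll":0,"hand":0},{"x":0,"y":0,"z":3,"roll":0,"hand":0},{"x":0,"y":0,"z":0,"roll":0,"hand":0}]' >/dev/null; python3 -c "
from h import *;loc()"
```

```text
t 18.92 tip local x 37.99 y 62.49 z 114.22 | F x 0.1 y -0.5 z -1.5 | yaw err -0.011 w 0.0227 g 109 M [-0.01  0.02  0.02]
```

```bash
python3 -m crank '[{"x":0.5,"y":-0.9,"z":4,"roll":0,"hand":0},{"x":0,"y":-0.9,"z":4,"roll":0,"hand":0},{"x":0,"y":0,"z":4,"roll":0,"hand":0},{"x":0,"y":0,"z":2,"roll":0,"hand":0},{"x":0,"y":0,"z":0,"roll":0,"hand":0}]' >/dev/null; python3 -c "
from h import *;loc()"
```

```text
t 19.33 tip local x 36.75 y 63.89 z 100.90 | F x 2.9 y -0.5 z -2.7 | yaw err -0.009 w 0.0224 g 110 M [-0.12 -0.66 -0.05]
```

```bash
python3 -m crank '[{"x":0,"y":-0.3,"z":2,"roll":0,"hand":0},{"x":0,"y":0,"z":2,"roll":0,"hand":0},{"x":0,"y":0,"z":2,"roll":0,"hand":0},{"x":0,"y":0,"z":2,"roll":0,"hand":0},{"x":0,"y":0,"z":2,"roll":0,"hand":0},{"x":0,"y":0,"z":2,"roll":0,"hand":0},{"x":0,"y":0,"z":2,"roll":0,"hand":0},{"x":0,"y":0,"z":0,"roll":0,"hand":0}]' >/dev/null; python3 -c "
from h import *;loc()"
python3 -m crank '[{"x":0,"y":0,"z":2,"roll":0,"hand":0},{"x":0,"y":0,"z":2,"roll":0,"hand":0},{"x":0,"y":0,"z":2,"roll":0,"hand":0},{"x":0,"y":0,"z":2,"roll":0,"hand":0},{"x":0,"y":0,"z":2,"roll":0,"hand":0},{"x":0,"y":0,"z":2,"roll":0,"hand":0},{"x":0,"y":0,"z":0,"roll":0,"hand":0}]' >/dev/null; python3 -c "
from h import *;loc()"
```

```text
t 20.00 tip local x 36.61 y 64.13 z 87.60 | F x 3.0 y -0.3 z 2.1 | yaw err -0.009 w 0.0233 g 110 M [-0.08 -0.85  0.03]
t 20.58 tip local x 36.57 y 64.11 z 75.47 | F x 2.7 y 0.9 z 2.4 | yaw err -0.009 w 0.0227 g 110 M [-0.08 -0.97  0.02]
```

```bash
python3 -m crank '[{"x":0,"y":0,"z":2,"roll":0,"hand":0},{"x":0,"y":0,"z":1.5,"roll":0,"hand":0},{"x":0,"y":0,"z":1.5,"roll":0,"hand":0},{"x":0,"y":0,"z":1,"roll":0,"hand":0},{"x":0,"y":0,"z":0,"roll":0,"hand":0}]' >/dev/null; python3 -c "
from h import *;loc()"
python3 -m crank '[{"x":0,"y":0,"z":1,"roll":0,"hand":0},{"x":0,"y":0,"z":0.7,"roll":0,"hand":0},{"x":0,"y":0,"z":0,"roll":0,"hand":0}]' >/dev/null; python3 -c "
from h import *;loc()"
```

```text
t 21.00 tip local x 36.63 y 64.08 z 69.92 | F x 1.1 y -0.5 z 6.1 | yaw err -0.009 w 0.0228 g 111 M [-0.1  -0.6   0.02]
t 21.25 tip local x 36.67 y 64.11 z 69.82 | F x -3.3 y -1.5 z 19.2 | yaw err -0.009 w 0.0230 g 112 M [-0.08  0.53  0.02]
```

Seated at the left (z stops at 69.8 with 19 N). Withdraw and go to the right.

```bash
python3 -m crank '[{"x":0,"y":0,"z":-8,"roll":0,"hand":0},{"x":0,"y":0.5,"z":-14,"roll":0,"hand":0},{"x":0,"y":0,"z":-14,"roll":0,"hand":0},{"x":0,"y":0,"z":-14,"roll":0,"hand":0},{"x":0,"y":0,"z":-10,"roll":0,"hand":0},{"x":0,"y":0,"z":-3,"roll":0,"hand":0},{"x":0,"y":0,"z":0,"roll":0,"hand":0}]' >/dev/null
python3 -c "
from h import *;loc()"
```

```text
t 21.83 tip local x 36.33 y 64.09 z 130.55 | F x -0.2 y -0.3 z -1.7 | yaw err -0.009 w 0.0228 g 109 M [ 0.05 -0.01  0.05]
```

```bash
python3 -m crank '[{"x":-20,"y":1.8,"z":0,"roll":0,"hand":0},{"x":-40,"y":0,"z":0,"roll":0,"hand":0},{"x":-36,"y":0,"z":0,"roll":0,"hand":0},{"x":-17.3,"y":0,"z":0,"roll":0,"hand":0},{"x":0,"y":0,"z":4,"roll":0,"hand":0},{"x":0,"y":0,"z":4,"roll":0,"hand":0},{"x":0,"y":0,"z":4,"roll":0,"hand":0},{"x":0,"y":0,"z":4,"roll":0,"hand":0},{"x":0,"y":0,"z":0,"roll":0,"hand":0}]' >/dev/null; python3 -c "
from h import *;loc()"
```

```text
t 22.58 tip local x 36.86 y -48.28 z 113.27 | F x -0.6 y 0.3 z -2.5 | yaw err -0.008 w 0.0223 g 109 M [-0.01  0.    0.  ]
```

```bash
python3 -m crank '[{"x":-0.7,"y":-0.8,"z":4,"roll":0,"hand":0},{"x":0,"y":-0.8,"z":5,"roll":0,"hand":0},{"x":0,"y":0,"z":5,"roll":0,"hand":0},{"x":0,"y":0,"z":5,"roll":0,"hand":0},{"x":0,"y":0,"z":3,"roll":0,"hand":0},{"x":0,"y":0,"z":2,"roll":0,"hand":0},{"x":0,"y":0,"z":0,"roll":0,"hand":0}]' >/dev/null; python3 -c "
from h import *;loc()"
```

```text
t 23.17 tip local x 35.87 y -49.99 z 90.18 | F x 0.7 y -0.4 z -1.0 | yaw err -0.009 w 0.0224 g 110 M [-0.06 -0.23 -0.02]
```

```bash
python3 -m crank '[{"x":0.3,"y":-0.7,"z":2,"roll":0,"hand":0},{"x":0,"y":0,"z":2,"roll":0,"hand":0},{"x":0,"y":0,"z":2,"roll":0,"hand":0},{"x":0,"y":0,"z":2,"roll":0,"hand":0},{"x":0,"y":0,"z":2,"roll":0,"hand":0},{"x":0,"y":0,"z":2,"roll":0,"hand":0},{"x":0,"y":0,"z":2,"roll":0,"hand":0},{"x":0,"y":0,"z":1.5,"roll":0,"hand":0},{"x":0,"y":0,"z":0,"roll":0,"hand":0}]' >/dev/null; python3 -c "
from h import *;loc()"
python3 -m crank '[{"x":0,"y":0,"z":1.5,"roll":0,"hand":0},{"x":0,"y":0,"z":1.5,"roll":0,"hand":0},{"x":0,"y":0,"z":1,"roll":0,"hand":0},{"x":0,"y":0,"z":1,"roll":0,"hand":0},{"x":0,"y":0,"z":0,"roll":0,"hand":0}]' >/dev/null; python3 -c "
from h import *;loc()"
```

```text
t 23.92 tip local x 35.59 y -49.72 z 75.52 | F x 2.6 y 0.1 z 3.0 | yaw err -0.009 w 0.0228 g 110 M [-0.16 -0.82  0.  ]
t 24.33 tip local x 35.57 y -49.69 z 70.61 | F x 2.8 y -0.2 z 3.7 | yaw err -0.009 w 0.0227 g 111 M [-0.14 -0.71  0.05]
```

```bash
python3 -m crank '[{"x":0,"y":0,"z":1,"roll":0,"hand":0},{"x":0,"y":0,"z":1,"roll":0,"hand":0},{"x":0,"y":0,"z":0.7,"roll":0,"hand":0},{"x":0,"y":0,"z":0,"roll":0,"hand":0}]' >/dev/null; python3 -c "
from h import *;loc()"
```

```text
t 24.67 tip local x 35.66 y -49.77 z 69.83 | F x -4.7 y -1.1 z 21.4 | yaw err -0.009 w 0.0228 g 113 M [ 0.15  0.65 -0.02]
```

Both ends are seated. Withdraw straight up and carry the wedge back to its rest.

```bash
python3 -m crank '[{"x":0,"y":0,"z":-8,"roll":0,"hand":0},{"x":0,"y":0.5,"z":-14,"roll":0,"hand":0},{"x":0,"y":0,"z":-16,"roll":0,"hand":0},{"x":0,"y":0,"z":-20,"roll":0,"hand":0},{"x":0,"y":0,"z":-25,"roll":0,"hand":0},{"x":0,"y":0,"z":-25,"roll":0,"hand":0},{"x":0,"y":0,"z":0,"roll":-6.3,"hand":0},{"x":0,"y":0,"z":0,"roll":-6.3,"hand":0},{"x":0,"y":0,"z":0,"roll":-6.3,"hand":0},{"x":0,"y":0,"z":0,"roll":-6.1,"hand":0},{"x":0,"y":0,"z":0,"roll":0,"hand":0}]' >/dev/null
python3 -c "
from h import *;loc();to([.4357,-.2951,.145],.291)"
```

```text
t 25.58 tip local x 34.85 y -49.60 z 174.59 | F x 1.5 y 0.3 z -0.7 | yaw err 0.431 w 0.0230 g 110 M [-0.03  0.02 -0.01]
t 25.58 tcp [ 0.5345 -0.0024  0.2456] yang 0.295 shift [-251.5 -179.3  100.7] roll 0.22 F [ 1.5  0.1 -0.7] w 0.0230 g 109.6
```

```bash
python3 -m crank '[{"x":-18,"y":-13,"z":0,"roll":0.2,"hand":0},{"x":-33,"y":-23,"z":0,"roll":0,"hand":0},{"x":-33,"y":-24,"z":0,"roll":0,"hand":0},{"x":-33,"y":-24,"z":0,"roll":0,"hand":0},{"x":-33,"y":-24,"z":0,"roll":0,"hand":0},{"x":-33,"y":-24,"z":0,"roll":0,"hand":0},{"x":-33,"y":-24,"z":0,"roll":0,"hand":0},{"x":-24,"y":-16,"z":15,"roll":0,"hand":0},{"x":-11.5,"y":-7.3,"z":25,"roll":0,"hand":0},{"x":0,"y":0,"z":30,"roll":0,"hand":0},{"x":0,"y":0,"z":20,"roll":0,"hand":0},{"x":0,"y":0,"z":0,"roll":0,"hand":0}]' >/dev/null
python3 -c "
from h import *;to([.4357,-.2951,.0861],.291)"
```

```text
t 26.58 tcp [ 0.4327 -0.293   0.1521] yang 0.284 shift [-3.4  2.6 65.9] roll -0.42 F [-0.7  0.2 -2. ] w 0.0229 g 109.6
```

```bash
python3 -m crank '[{"x":-3,"y":2.6,"z":0,"roll":-0.4,"hand":0},{"x":0,"y":0,"z":5,"roll":0,"hand":0},{"x":0,"y":0,"z":0,"roll":0,"hand":0}]' >/dev/null
python3 -c "
from h import *;to([.4357,-.2951,.0861],.291)"
```

```text
t 26.83 tcp [ 0.4385 -0.2969  0.152 ] yang 0.294 shift [ 2.6 -2.2 65.9] roll 0.18 F [-0.6  0.3 -1.6] w 0.0225 g 109.6
```

```bash
python3 -m crank '[{"x":0,"y":0,"z":0,"roll":0,"hand":0},{"x":0,"y":0,"z":0,"roll":0,"hand":0}]' >/dev/null
python3 -c "
from h import *;to([.4357,-.2951,.0861],.291)"
```

```text
t 27.00 tcp [ 0.4383 -0.2968  0.1522] yang 0.294 shift [ 2.5 -2.  66.1] roll 0.19 F [ 0.2  0.8 -2.1] w 0.0228 g 109.6
```

```bash
python3 -m crank '[{"x":2.5,"y":-2,"z":0,"roll":0.2,"hand":0},{"x":0,"y":0,"z":6,"roll":0,"hand":0},{"x":0,"y":0,"z":6,"roll":0,"hand":0},{"x":0,"y":0,"z":4,"roll":0,"hand":0},{"x":0,"y":0,"z":4,"roll":0,"hand":0},{"x":0,"y":0,"z":2,"roll":0,"hand":0},{"x":0,"y":0,"z":0,"roll":0,"hand":0}]' >/dev/null
python3 -c "
from h import *;to([.4357,-.2951,.0861],.291)"
```

```text
t 27.58 tcp [ 0.4352 -0.2948  0.1287] yang 0.291 shift [-0.5  0.4 42.6] roll -0.01 F [-0.2 -0.2 -0. ] w 0.0223 g 109.6
```

In the hole without contact. Lowering to the shoulder.

```bash
python3 -m crank '[{"x":0,"y":0,"z":6,"roll":0,"hand":0},{"x":0,"y":0,"z":7,"roll":0,"hand":0},{"x":0,"y":0,"z":7,"roll":0,"hand":0},{"x":0,"y":0,"z":7,"roll":0,"hand":0},{"x":0,"y":0,"z":6,"roll":0,"hand":0},{"x":0,"y":0,"z":5,"roll":0,"hand":0},{"x":0,"y":0,"z":2,"roll":0,"hand":0},{"x":0,"y":0,"z":0,"roll":0,"hand":0}]' >/dev/null
python3 -c "
from h import *;to([.4357,-.2951,.0861],.291)"
```

```text
t 28.25 tcp [ 0.4353 -0.2948  0.0888] yang 0.291 shift [-0.4  0.3  2.7] roll -0.0 F [ 0.8  1.  -1.9] w 0.0226 g 109.6
```

```bash
python3 -m crank '[{"x":0,"y":0,"z":1,"roll":0,"hand":0},{"x":0,"y":0,"z":1,"roll":0,"hand":0},{"x":0,"y":0,"z":1,"roll":0,"hand":0},{"x":0,"y":0,"z":1,"roll":0,"hand":0},{"x":0,"y":0,"z":0,"roll":0,"hand":0}]' >/dev/null
python3 -c "
from h import *;to([.4357,-.2951,.0861],.291)"
```

```text
t 28.67 tcp [ 0.4354 -0.2952  0.0862] yang 0.291 shift [-0.   0.4  0.1] roll 0.0 F [-5.   1.   6.6] w 0.0226 g 110.7
```

```bash
python3 -m crank '[{"x":0,"y":0,"z":-0.7,"roll":0,"hand":0.6},{"x":0,"y":0,"z":0,"roll":0,"hand":1},{"x":0,"y":0,"z":0,"roll":0,"hand":1},{"x":0,"y":0,"z":0,"roll":0,"hand":1},{"x":0,"y":0,"z":0,"roll":0,"hand":1},{"x":0,"y":0,"z":-10,"roll":0,"hand":1},{"x":0,"y":0,"z":-25,"roll":0,"hand":1},{"x":0,"y":0,"z":-35,"roll":0,"hand":1},{"x":0,"y":0,"z":-35,"roll":0,"hand":1},{"x":0,"y":0,"z":-35,"roll":0,"hand":1},{"x":0,"y":0,"z":-10,"roll":0,"hand":1},{"x":0,"y":0,"z":0,"roll":0,"hand":1}]'
python3 - <<'E'
from h import *
s=np.mean([capture("scene").astype(float) for _ in range(3)],0)
t=np.mean([capture("top").astype(float) for _ in range(3)],0);np.save("top_end.npy",t)
cv2.imwrite("pics/end.png",np.hstack([crop(s.astype(np.uint8),284,160,80,80,5),crop(s.astype(np.uint8),160,170,80,80,5)]))
from scipy.ndimage import map_coordinates
p=np.array([.4998,.0518,-.1496]);t0=np.load("top_avg.npy");xs=np.arange(.05,.09,.0005)
for y in(-.078,-.07,-.06,-.05,.05,.06,.07,.078):
    r=[]
    for im in(t0,t):
        uv=proj("top",W(p,np.c_[xs,np.full(len(xs),y),np.full(len(xs),.12)]))
        v=map_coordinates(im[...,2]-im[...,0],[uv[:,1],uv[:,0]],order=1);l=v[-6:].mean()/2
        k=np.where((v[:-1]<l)&(v[1:]>=l))[0];r.append(round(xs[k[0]]*1000+.5*(l-v[k[0]])/(v[k[0]+1]-v[k[0]]),1) if len(k) else None)
    print(round(y*1000),r)
E
```

```text
t: 29.67
eef_pos: [0.4362, -0.2956, 0.2395]
tool_rot: [1.872, 2.515, -0.002]
contact_force: [-0.9, 0.3, -0.3]
gripper_width: 0.0852
grasp_force: 0.0
-78 [np.float64(64.2), np.float64(71.4)]
-70 [np.float64(64.0), np.float64(71.1)]
-60 [np.float64(64.1), np.float64(71.4)]
-50 [np.float64(64.1), np.float64(71.4)]
50 [np.float64(62.3), np.float64(69.3)]
60 [np.float64(62.4), np.float64(69.7)]
70 [np.float64(61.8), np.float64(69.2)]
78 [np.float64(62.4), np.float64(69.6)]
```

View pics/end.png

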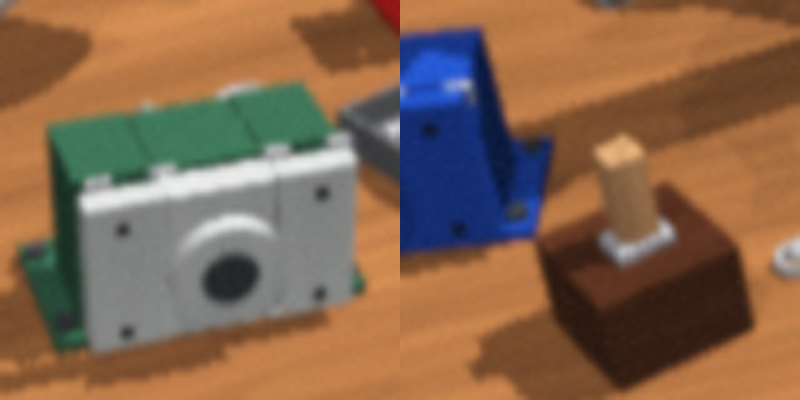

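The picture shows the cover standing off evenly (open notches seen along the seam, crop (100,180) to (340,140)). Both ends moved out about 7.2 mm. The wedge stands upright in its rest at (630,200), shoulder down, and the gripper is clear.

```bash
python3 -c "
from station import *;print(hand_in())"
```

```text
the job is handed in; nothing more can be done
None
```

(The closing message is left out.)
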